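# Kit a game console's parts into the repair job tray

### The job

Gather the parts of the dismantled game console into the black job tray: the long battery, the long loudspeaker, the blower fan and the thumbstick module, each lying flat and right side up on the floor of the pocket made for it (large rectangle, narrow rectangle, round, small square). Set them down gently rather than dropping them. The short battery and the short loudspeaker look the same but belong to another repair: leave them where they lie.

Things in the scene. Friction and masses are not known exactly. Their poses are not given: they have to be found in the camera images.
- battery: the game console's battery, the long one: a flat dark steel-grey slab 90 x 45 x 9 mm with a pale label panel and an amber strip at one end, about 90 g. x along the 90 mm. Loose, lying flat and right side up on a blue mat 3 mm thick. Origin: centre of its underside, z up
- battery_short: another device's battery, the same but short: 62 x 45 x 9 mm. Not wanted. x along the 62 mm. Loose, lying flat and right side up on a blue mat 3 mm thick. Origin: centre of its underside, z up
- speaker: the console's loudspeaker, the long one: a black bar 60 x 22 x 11 mm with a steel grille on top, about 24 g. x along the 60 mm. Loose, lying flat and right side up on a blue mat 3 mm thick. Origin: centre of its underside, z up
- speaker_short: another device's loudspeaker, the same but short: 36 x 22 x 11 mm. Not wanted. x along the 36 mm. Loose, lying flat and right side up on a blue mat 3 mm thick. Origin: centre of its underside, z up
- fan: the console's blower fan: a black disc 48 mm across and 11 mm thick, with an outlet whose flat outer side lies at y = +24 mm and which reaches to x = 28 mm (4 to 24 mm in y); the sides at y = +24 and y = -24 mm can be pinched. About 30 g. Origin on the disc's axis. Loose, lying flat and right side up on a blue mat 3 mm thick. Origin: centre of its underside, z up
- thumbstick: the console's thumbstick module: a square steel base 28 x 28 x 12 mm with a round rubber cap, 22 mm across, standing on it to a height of 24 mm; a small green connector sticks out 3 mm beyond the base on the +x side, so pinch the base across y. About 22 g. Loose, lying flat and right side up on a blue mat 3 mm thick. Origin: centre of its underside, z up
- bay_long: a grey pocket insert, 135 x 92 x 8 mm, clipped into the black job tray (one of four in a 2 x 2 array, all the same outside and in any order; centres 139 mm apart along x and 96 mm apart along y). Its pocket is the large rectangle, 106 mm along x by 61 mm, for the long battery, centred in it and 3 mm deep, with a darker floor. Origin: centre of the insert's underside, 6 mm above the table; x along the 135 mm side, z up; pocket floor at z = 5 mm, its rim at z = 8 mm. Fixed
- bay_narrow: a grey pocket insert, 135 x 92 x 8 mm, clipped into the black job tray (one of four in a 2 x 2 array, all the same outside and in any order; centres 139 mm apart along x and 96 mm apart along y). Its pocket is the narrow rectangle, 78 mm along x by 40 mm, for the long loudspeaker, centred in it and 3 mm deep, with a darker floor. Origin: centre of the insert's underside, 6 mm above the table; x along the 135 mm side, z up; pocket floor at z = 5 mm, its rim at z = 8 mm. Fixed
- bay_round: a grey pocket insert, 135 x 92 x 8 mm, clipped into the black job tray (one of four in a 2 x 2 array, all the same outside and in any order; centres 139 mm apart along x and 96 mm apart along y). Its pocket is round, 76 mm across, for the fan, centred in it and 3 mm deep, with a darker floor. Origin: centre of the insert's underside, 6 mm above the table; x along the 135 mm side, z up; pocket floor at z = 5 mm, its rim at z = 8 mm. Fixed
- bay_square: a grey pocket insert, 135 x 92 x 8 mm, clipped into the black job tray (one of four in a 2 x 2 array, all the same outside and in any order; centres 139 mm apart along x and 96 mm apart along y). Its pocket is the small square, 46 x 46 mm, for the thumbstick module, centred in it and 3 mm deep, with a darker floor. Origin: centre of the insert's underside, 6 mm above the table; x along the 135 mm side, z up; pocket floor at z = 5 mm, its rim at z = 8 mm. Fixed
Things that resemble listed ones, but are neither listed nor needed, are in the scene too. Leave any yellow look-alike of the battery alone. Leave any red look-alike of the speaker alone.

How it is judged:
At the end, for the whole second after the job is handed in: Battery, loudspeaker, fan and thumbstick each rest in their own pocket: centre within 16 mm of the insert's, underside 3.5 to 6.2 mm above the insert's underside (on the pocket floor, not the rim), tilt under 0.06 rad; both short look-alikes within 20 mm of where they lay (horizontal distance between battery and bay_long below 0.016 m and z of battery in the frame of bay_long between 0.0035 and 0.0062 m and angle between each of battery, speaker, fan, thumbstick's own z axis and vertical below 0.06 rad and linear speed of each of battery, speaker, fan, thumbstick below 0.02 m/s and horizontal distance between speaker and bay_narrow below 0.016 m and z of speaker in the frame of bay_narrow between 0.0035 and 0.0062 m and horizontal distance between fan and bay_round below 0.016 m and z of fan in the frame of bay_round between 0.0035 and 0.0062 m and horizontal distance between thumbstick and bay_square below 0.016 m and z of thumbstick in the frame of bay_square between 0.0035 and 0.0062 m and distance of each of battery_short, speaker_short from where it was at the start of the episode below 0.02 m); the robot touches nothing.
It fails at once if a console part is dropped or thrown (moves faster than 0.8 m/s out of the fingers, a fall of over 3 cm) ((linear speed of battery above 0.8 m/s and contact force between battery and the fingers below 0.05 N) or (linear speed of speaker above 0.8 m/s and contact force between speaker and the fingers below 0.05 N) or (linear speed of fan above 0.8 m/s and contact force between fan and the fingers below 0.05 N) or (linear speed of thumbstick above 0.8 m/s and contact force between thumbstick and the fingers below 0.05 N)).
It fails at once if the short battery or the short loudspeaker is moved more than 20 mm (distance of any of battery_short, speaker_short from where it was at the start of the episode above 0.02 m).
It also fails if it takes over 104 s, if anything falls off the work surface, if the arm or the gripper's body presses on something with over 40 N, if the wrist force passes 120 N, or if a joint passes its speed limit or range.

### The arm

A 7-joint arm with a two-finger parallel gripper is mounted at the origin on the work surface. World frame = base frame: x ahead of the robot, y to its left, z up, the work surface at z = 0. Lengths are in m, angles in rad, forces in N, time in s.
With the tool pointing down it reaches from about 0.35 to 0.9 m from the base axis. Payload 8.1 kg.
Tool frame: the origin (TCP) lies midway between the tips of the shut fingers; the grasp point (between the pads) lies 19 mm behind it; z points along the fingers, y is the line along which they close (so a half turn about z gives the same grasp; the last joint's range is limited). The gripper opens to 92 mm and grips with 3 to 60 N. Pads are 19 mm wide; open, the fingers measure 130 mm over their backs; the gripper's body (75 mm by 190 mm) begins 47 mm behind the grasp point.
Start: joints at [-1.34, 0.434, 0.025, 1.573, -0.012, 1.134, -0.075], TCP at [0.205, 0.591, 0.227] pointing down, gripper open.
Joint ranges: [-2.62, 2.62], [-0.44, 2.09], [-1.27, 1.32], [0.08, 2.57], [-1.32, 4.46], [0.12, 2], [-2.74, 2.74]. Speed limits (rad/s): [2.22, 2.22, 3.01, 3.01, 3.14, 3.14, 3.14].

### API

Orientations are given as a rotation vector (axis times angle).
In Python, from cell import arm gives the robot as it stands.
- The arm moves only by the tool send_rows, never from a script. Its argument "increments" is a list of rows, each a list of 3 entries, a list of its own where there are three numbers: the finger opening in cm, from 0 to 9.18, then the shift along the tool's x, y, z in cm, then the turn, a rotation vector about the tool's x, y, z in rad. A call has 1 to 5 rows; each row shifts and turns the commanded pose from where the row before left it, along the tool's axes as they then stand; what a row does not reach is not made up. A row lasts 1/10 s, in which the tool goes at most 50 mm and 8.59 degrees, less where a joint would pass 70% of its speed; a pose out of reach is approached as far as the arm can. A call is refused whole if a number of a shift passes 5 or a number of a turn 0.15, either way. A call with a gripper value outside its range is refused whole. The fingers move at their own pace and stop on an object; "force" is the grip in N (left out, the last holds). Time passes only in rows, so rows that do not move let the fingers close. It gives the time, the measured TCP pose, the force, the opening and the grip force at its end, in the units of the state.
- arm.observe(): the state, without advancing time (a new reading comes with each control period).
- arm.get_image(name): name is "scene" or "side" or "wrist"; returns the picture (480x640x3 uint8, red, green, blue); there is no depth.
- arm.camera_params(name): a dict with "camera_matrix" (3x3 intrinsics, pixels), "R" (3x3) and "t" (3): a world point X has camera coordinates R X + t. Camera axes: x right, y down, z forward; pixel columns grow to the right and rows downward; lengths in m; the calibration is good to about 2 mm. A picture is of the moment at which its call begins: read the wrist's pose just before it. camera_params takes no time and is no camera call; for the wrist camera it gives the pose at the moment of the call.
- arm.sign_off(): hands the job in; it is judged then, once.
The state is a dict: "clock": time; "joints": joint angles; "dq": joint speeds; "joint_efforts": joint torques, N m; "position": TCP position; "ee_rot": TCP orientation; "force": force on the tool from outside, world axes, zero at the start; "ft_torque": the same for the moment, N m; "width": opening from 0.0 (shut) to 1.0 (fully open); "gripper_force": force on a finger pad.
Only numpy, scipy, OpenCV 4.12 (cv2) and the standard library are available. Lean on these libraries where they do the work, as an engineer would, in place of code of your own. Each camera call takes 0.05 s, during which the arm holds its last target. There are 200 camera calls.

## Working session

There is one attempt and no reset: what is moved stays moved. The work goes in short steps, Python scripts to look and compute and a tool call to move; the robot and the scene stay as the last step left them, time stands still between calls to the robot, and variables do not carry over. Pictures are saved under pics/ and viewed, at most 14 in all, crops included, and the job is handed in when it is done.

Besides the shell and the picture viewer there is one more tool, called after "Call:" as name(argument=value, ...) on one line, values as JSON. send_rows: Moves the arm, as the interface text tells. Its arguments: {"type":"object","properties":{"increments":{"type":"array"},"force":{"type":"number"}},"required":["increments"]}

```bash
ls; mkdir -p pics
python3 - <<'E'
from cell import arm
import cv2,numpy as np
s=arm.observe();print(s)
for n in("scene","side"):
    cv2.imwrite(f"pics/{n}0.png",arm.get_image(n)[:,:,::-1])
    p=arm.camera_params(n);print(n,{k:np.round(v,4).tolist() for k,v in p.items()})
E
```

```text
pics
{'clock': 0.0, 'joints': array([-1.33957745,  0.43518355,  0.02499822,  1.57409685, -0.01163781,
        1.13398034, -0.07507299]), 'dq': array([ 0.00053699,  0.00054875,  0.00113134, -0.00018698, -0.00023578,
        0.00023378, -0.0002016 ]), 'joint_efforts': array([-9.30656461e-04, -6.67870545e+01,  9.84629206e-01, -3.14460790e+01,
       -6.04690472e-02,  4.32076387e-02,  1.47812366e-04]), 'position': array([0.20467376, 0.59000283, 0.22596983]), 'ee_rot': array([-5.22033446e-01, -3.09777400e+00,  2.38156169e-03]), 'force': array([-0.00782795,  0.0483096 ,  0.52176736]), 'ft_torque': array([0.01933046, 0.03708293, 0.04505627]), 'gripper_force': 0.0, 'width': 1.0001088082757206}
scene {'camera_matrix': [[585.6655, 0.0, 327.7981], [0.0, 585.6655, 241.9594], [0.0, 0.0, 1.0]], 'R': [[0.3633, 0.9316, -0.0101], [0.6769, -0.2714, -0.6842], [-0.6401, 0.2417, -0.7293]], 't': [-0.2382, -0.2632, 1.7446]}
side {'camera_matrix': [[607.599, 0.0, 315.8989], [0.0, 607.599, 238.966], [0.0, 0.0, 1.0]], 'R': [[-0.9858, -0.1677, -0.0134], [-0.1205, 0.7596, -0.6391], [0.1173, -0.6284, -0.769]], 't': [0.4513, 0.022, 1.6141]}
```

View pics/scene0.png

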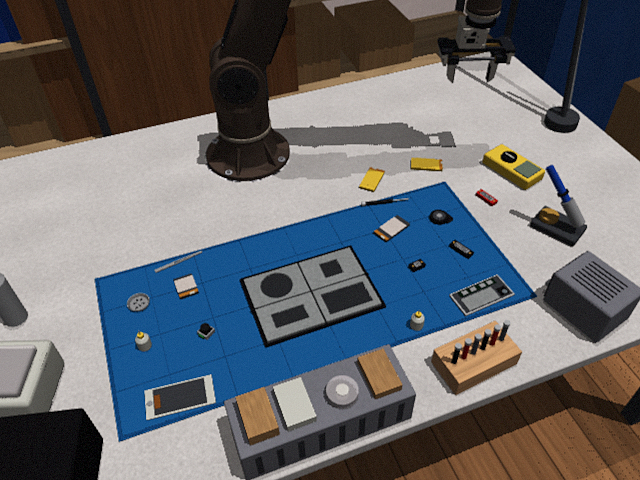

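View pics/side0.png

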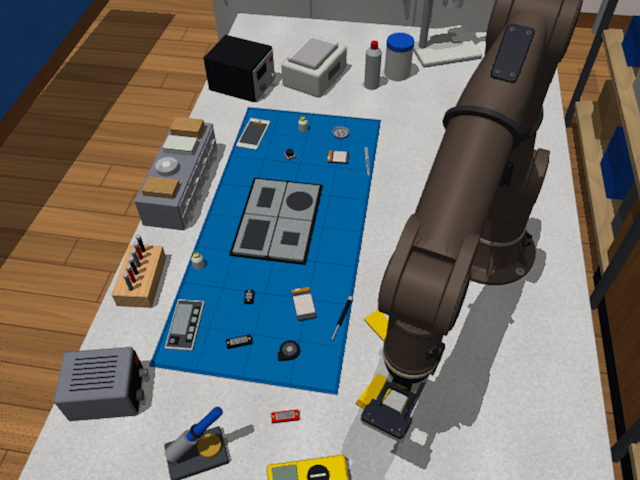

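Scene view: tray at ~(313,293). Long battery ~(392,228) and short one (186,286). Long speaker ~(460,248) and short one (417,265). Fan ~(440,215), thumbstick (206,330). The side view agrees: battery (303,303), speaker (239,341), fan (289,350), thumbstick (290,154).

```bash
cat > h.py <<'E'
import cv2,numpy as np
from scipy.spatial.transform import Rotation as Ro
def ray(p,uv,z):
    uv=np.atleast_2d(np.array(uv,float)); K,R,t=p["camera_matrix"],np.array(p["R"]),np.array(p["t"])
    d=np.c_[uv,np.ones(len(uv))]@np.linalg.inv(K).T@R
    c=-R.T@t
    return c+d*((z-c[2])/d[:,2])[:,None]
def proj(p,X):
    q=np.atleast_2d(X)@np.array(p["R"]).T+p["t"]; q=q@np.array(p["camera_matrix"]).T
    return q[:,:2]/q[:,2:]
E
python3 - <<'E'
from cell import arm
from h import *
A={"battery":((392,228),(303,303),.012),"batshort":((186,286),(338,157),.012),"spk":((460,248),(239,341),.014),"spkshort":((417,265),(249,297),.014),"fan":((440,215),(289,350),.014),"thumb":((206,330),(290,154),.02),"round":((276,285),(299,201),.011),"square":((331,268),(290,238),.011),"narrow":((291,316),(266,198),.011),"large":((346,296),(255,235),.011)}
P={n:arm.camera_params(n) for n in("scene","side","wrist")}
for k,(a,b,z) in A.items(): print(k,ray(P["scene"],a,z)[0].round(3),ray(P["side"],b,z)[0].round(3))
p=P["wrist"];s=arm.observe();T=Ro.from_rotvec(s["ee_rot"]).as_matrix()
c=-np.array(p["R"]).T@p["t"];print("cam in tool",T.T@(c-s["position"]));print("cam R in tool",(T.T@np.array(p["R"]).T).round(3),p["camera_matrix"])
print(T.round(3))
g=[]
for n,c in(("scene",(130,150,520,350)),("side",(190,100,400,380))):
    im=arm.get_image(n)[c[1]:c[3],c[0]:c[2],::-1]
    f=2 
    cv2.imwrite(f"pics/{n}1.png",cv2.resize(im,None,fx=f,fy=f,interpolation=cv2.INTER_CUBIC))
E
```

```text
battery [0.451 0.257 0.012] [0.446 0.259 0.012]
batshort [ 0.444 -0.277  0.012] [ 0.437 -0.274  0.012]
spk [0.579 0.383 0.014] [0.574 0.389 0.014]
spkshort [0.589 0.258 0.014] [0.581 0.264 0.014]
fan [0.456 0.394 0.014] [0.454 0.394 0.014]
thumb [ 0.59  -0.262  0.02 ] [ 0.58  -0.257  0.02 ]
round [ 0.519 -0.078  0.011] [ 0.519 -0.078  0.011]
square [0.518 0.062 0.011] [0.518 0.059 0.011]
narrow [ 0.617 -0.074  0.011] [ 0.614 -0.075  0.011]
large [0.611 0.063 0.011] [0.613 0.064 0.011]
cam in tool [ 7.69718639e-02 -1.17150279e-04 -1.57643208e-01]
cam R in tool [[-0.001 -0.958 -0.288]
 [ 1.    -0.001 -0.001]
 [ 0.    -0.288  0.958]] [[430.98714807   0.         325.12154152]
 [  0.         430.98714807 239.35666656]
 [  0.           0.           1.        ]]
[[-0.945  0.328 -0.   ]
 [ 0.328  0.945 -0.001]
 [-0.    -0.001 -1.   ]]
```

Call:
send_rows(increments=[[9.18, [0, 0, 0], [0, 0, -0.111]], [9.18, [0, 0, 0], [0, 0, -0.111]], [9.18, [0, 0, 0], [0, 0, -0.111]], [9.18, [-3.2, -3.4, 0], [0, 0, 0]], [9.18, [-3.2, -3.4, 0], [0, 0, 0]]], force=15)

```text
clock: 0.7
position: [0.2683, 0.5223, 0.2263]
ee_rot: [0.004, -3.141, 0.0]
force: [1.7, -0.0, 0.3]
width: 0.997
gripper_force: 0.0
```

Call:
send_rows(increments=[[9.18, [-3.2, -3.4, 0], [0, 0, 0]], [9.18, [-3.2, -3.4, 0], [0, 0, 0]], [9.18, [-3.2, -3.4, 0], [0, 0, 0]], [9.18, [-3.2, -3.4, 0], [0, 0, 0]], [9.18, [-3.2, -3.4, 0], [0, 0, 0]]])

```text
clock: 1.2
position: [0.4296, 0.3507, 0.2268]
ee_rot: [0.001, 3.142, 0.0]
force: [0.7, 0.9, 0.6]
width: 0.997
gripper_force: 0.0
```

Call:
send_rows(increments=[[9.18, [-3.2, -3.4, 0], [0, 0, 0]], [9.18, [0, 0, 0], [0, 0, 0]], [9.18, [0, 0, 0], [0, 0, 0]]])

```text
clock: 1.5
position: [0.4613, 0.3171, 0.2266]
ee_rot: [-0.006, -3.141, 0.0]
force: [-1.2, 0.5, 0.1]
width: 1.0
gripper_force: 0.0
```

Run:
```python
from cell import arm
from h import *
s=arm.observe();print(s["clock"],s["position"],Ro.from_rotvec(s["ee_rot"]).as_matrix().round(3).tolist(),s["joints"].round(2))
cv2.imwrite("pics/w1.png",arm.get_image("wrist")[:,:,::-1])
```

```text
1.5 [0.4613098  0.3170874  0.22660046] [[-1.0, 0.004, -0.0], [0.004, 1.0, -0.0], [0.0, -0.0, -1.0]] [-0.75  0.33  0.06  1.74 -0.02  1.08  0.89]
```

View pics/w1.png

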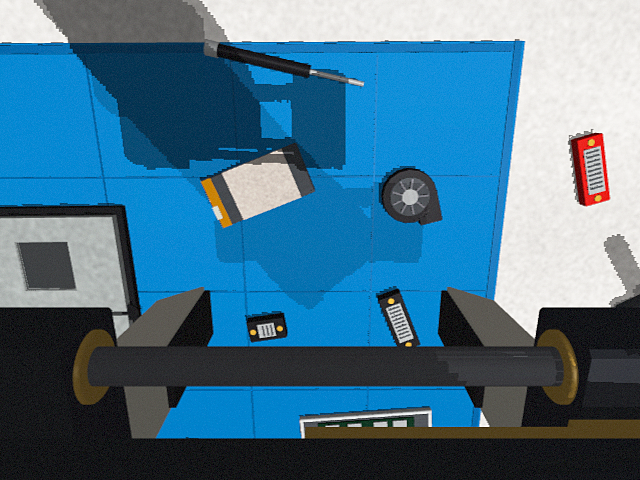

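Wrist view: battery centre ~(258,186), fan (411,196), speaker (398,319), short speaker (267,327). The red and yellow look-alikes lie off to the side.

```bash
cat >> h.py <<'E'
def parts(im,p,zs):
    """zs: name->(uv guess,z top). minAreaRect of the non-blue blob there, cast on plane z"""
    hsv=cv2.cvtColor(im,cv2.COLOR_RGB2HSV)
    blue=cv2.inRange(hsv,(95,110,30),(125,255,255))
    m=cv2.morphologyEx(255-blue,cv2.MORPH_OPEN,np.ones((3,3)))
    n,l,st,ce=cv2.connectedComponentsWithStats(m,connectivity=4)
    out={}
    for k,(uv,z) in zs.items():
        i=l[uv[1],uv[0]]
        if i==0: i=1+np.argmin(np.hypot(*(ce[1:]-uv).T))
        c=max(cv2.findContours((l==i).astype(np.uint8),cv2.RETR_EXTERNAL,cv2.CHAIN_APPROX_NONE)[0],key=cv2.contourArea)[:,0]
        W=ray(p,c,z)[:,:2]
        (cx,cy),(w,h),a=cv2.minAreaRect((W*1000).astype(np.float32))
        if w<h: w,h,a=h,w,a+90
        mm=cv2.moments((W*1000).astype(np.float32))
        out[k]=(cx,cy,w,h,((a+90)%180)-90,mm["m10"]/mm["m00"],mm["m01"]/mm["m00"])
        print(k,"ctr %.1f %.1f size %.1f x %.1f long-axis deg %.1f  centroid %.1f %.1f"%out[k])
    return out,m
E
python3 - <<'E'
from cell import arm
from h import *
p=arm.camera_params("wrist");im=cv2.imread("pics/w1.png")[:,:,::-1]
parts(im,p,{"bat":((258,186),.012),"fan":((411,196),.014),"spk":((398,319),.014),"spks":((267,327),.014)})
print(ray(p,[(410,197)],.014), ray(p,[(436,223),(442,205)],.014))
# tray pockets from scene+side
for n,z in(("scene",.011),("side",.011)):
    q=arm.camera_params(n); im=cv2.imread(f"pics/{n}0.png"); g=cv2.cvtColor(im,cv2.COLOR_BGR2GRAY)
    for k,X in {"round":(.519,-.078),"square":(.518,.06),"narrow":(.616,-.075),"large":(.612,.064)}.items():
        u=proj(q,[*X,z])[0].astype(int)
        m=cv2.inRange(g,int(g[u[1],u[0]])-25,int(g[u[1],u[0]])+25); l=cv2.connectedComponents(m,connectivity=4)[1]
        b=(l==l[u[1],u[0]]).astype(np.uint8)
        c=max(cv2.findContours(b,cv2.RETR_EXTERNAL,cv2.CHAIN_APPROX_NONE)[0],key=cv2.contourArea)[:,0]
        W=(ray(q,c,z)[:,:2]*1000).astype(np.float32); print(n,k,cv2.minAreaRect(W),b.sum())
E
```

```text
bat ctr 446.8 258.9 size 90.6 x 46.1 long-axis deg -68.5  centroid 446.6 259.0
fan ctr 456.9 391.3 size 52.8 x 47.6 long-axis deg 14.7  centroid 456.4 392.8
spk ctr 533.0 311.7 size 688.1 x 461.6 long-axis deg 89.9  centroid 596.7 329.6
spks ctr 581.8 261.6 size 36.1 x 25.2 long-axis deg -81.1  centroid 581.8 261.8
[[0.45603463 0.39186801 0.014     ]] [[0.47947381 0.41620314 0.014     ]
 [0.46320336 0.42029005 0.014     ]]
scene round ((518.3428955078125, -78.05912017822266), (71.1757583618164, 73.25178527832031), 71.15843200683594) 594
scene square ((517.8158569335938, 61.648345947265625), (44.369590759277344, 43.90610885620117), 89.99826049804688) 255
scene narrow ((614.995849609375, -77.00047302246094), (38.23625183105469, 76.86740112304688), 0.17601731419563293) 462
scene large ((613.7020263671875, 62.47407150268555), (59.360626220703125, 104.2027816772461), 0.5898785591125488) 908
side round ((518.6023559570312, -80.91439056396484), (71.14340209960938, 65.94701385498047), 8.948909759521484) 370
side square ((518.7666625976562, 59.114681243896484), (44.09558868408203, 42.36650848388672), 1.96087646484375) 199
side narrow ((615.83056640625, -79.43756866455078), (37.051856994628906, 73.7646713256836), 0.44507288932800293) 246
side large ((614.3607788085938, 59.901912689208984), (59.216087341308594, 102.66752624511719), 0.22302277386188507) 636
```

Call:
send_rows(increments=[[9.18, [0.7, -2.9, 0], [0, 0, 0]], [9.18, [0.7, -2.9, 0], [0, 0, 0]], [9.18, [0, 0, 2], [0, 0, 0.149]], [9.18, [0, 0, 2], [0, 0, 0.149]], [9.18, [0, 0, 2], [0, 0, 0.149]]])

```text
clock: 2.05
position: [0.4454, 0.2619, 0.1663]
ee_rot: [-0.703, -3.062, -0.002]
force: [0.0, 0.2, -0.6]
width: 1.003
gripper_force: 0.0
```

Call:
send_rows(increments=[[9.18, [0, 0, 2], [0, 0, 0.149]], [9.18, [0, 0, 2], [0, 0, 0.149]], [9.18, [0, 0, 2], [0, 0, 0.149]], [9.18, [0, 0, 2], [0, 0, 0.149]], [9.18, [0, 0, 2], [0, 0, 0.149]]])

```text
clock: 2.55
position: [0.4453, 0.2622, 0.0659]
ee_rot: [-1.768, -2.596, -0.001]
force: [0.4, 0.1, -0.3]
width: 1.0
gripper_force: 0.0
```

Call:
send_rows(increments=[[9.18, [0, 0, 0], [0, 0, 0]], [9.18, [0, 0, 0], [0, 0, 0]]])

```text
clock: 2.75
position: [0.4457, 0.2614, 0.0668]
ee_rot: [-1.756, -2.605, 0.001]
force: [-0.3, -0.7, 0.4]
width: 0.998
gripper_force: 0.0
```

```bash
cat >> h.py <<'E'
def st(arm):
    s=arm.observe();T=Ro.from_rotvec(s["ee_rot"]).as_matrix()
    print(round(s["clock"],2),(s["position"]*1000).round(1),"tool y yaw deg",np.degrees(np.arctan2(T[1,1],T[0,1])).round(2),"tilt",T[:2,2].round(3),"w",(s["width"]*92).round(1),s["gripper_force"],"j7",s["joints"][6].round(2)); return s,T
def go(arm,x,y,z,yaw):
    "what is left to do, in tool axes as they stand (cm) and turn about tool z"
    s,T=st(arm); d=T.T@(np.array([x,y,z])-s["position"])*100
    cur=np.arctan2(T[1,1],T[0,1]); a=-(np.radians(yaw)-cur); a=(a+np.pi)%(2*np.pi)-np.pi
    print("shift cm",d.round(2),"turn",a.round(3))
E
python3 - <<'E'
from cell import arm
from h import *
go(arm,.4468,.2589,.007,21.5)
E
```

```text
Traceback (most recent call last):
  File "h.py", line 34, in go
    s,T=st(arm); d=T.T@(np.array([x,y,z])-s["position"])*100
        ~~^^^^^
  File "h.py", line 31, in st
    print(round(s["clock"],2),(s["position"]*1000).round(1),"tool y yaw deg",np.degrees(np.arctan2(T[1,1],T[0,1])).round(2),"tilt",T[:2,2].round(3),"w",(s["width"]*92).round(1),s["gripper_force"],"j7",s["joints"][6].round(2)); return s,T
                                                                                                                                                        ^^^^^^^^^^^^^^^^^^^^^
AttributeError: 'float' object has no attribute 'round'
```

```bash
sed -i 's/(s\["width"\]\*92).round(1)/round(s["width"]*92,1)/' h.py; python3 -c "
from cell import arm
from h import *
go(arm,.4468,.2589,.007,21.5)"
```

```text
2.75 [445.7 261.4  66.8] tool y yaw deg 22.03 tilt [-0.001 -0.   ] w 91.8 0.0 j7 -0.04
shift cm [-0.27  0.01  5.98] turn 0.009
```

Call:
send_rows(increments=[[9.18, [-0.27, 0, 2], [0, 0, 0]], [9.18, [0, 0, 2], [0, 0, 0]], [9.18, [0, 0, 1], [0, 0, 0]], [9.18, [0, 0, 0.9], [0, 0, 0]], [9.18, [0, 0, 0], [0, 0, 0]]])

```text
clock: 3.25
position: [0.4473, 0.2579, 0.0075]
ee_rot: [-1.762, -2.6, 0.001]
force: [-1.3, 0.2, 1.3]
width: 1.001
gripper_force: 0.0
```

Call:
send_rows(increments=[[3.5, [0, 0, 0], [0, 0, 0]], [3.5, [0, 0, 0], [0, 0, 0]], [3.5, [0, 0, 0], [0, 0, 0]], [3.5, [0, 0, 0], [0, 0, 0]], [3.5, [0, 0, 0], [0, 0, 0]]], force=20)

```text
clock: 3.75
position: [0.4476, 0.2579, 0.0079]
ee_rot: [1.764, 2.599, 0.001]
force: [0.0, 0.1, 0.0]
width: 0.612
gripper_force: 0.0
```

Call:
send_rows(increments=[[3.5, [0, 0, 0], [0, 0, 0]], [3.5, [0, 0, 0], [0, 0, 0]], [3.5, [0, 0, 0], [0, 0, 0]]])

```text
clock: 4.05
position: [0.4475, 0.2578, 0.0078]
ee_rot: [-1.765, -2.599, -0.0]
force: [1.1, 0.4, 1.3]
width: 0.485
gripper_force: 20.0
```

Call:
send_rows(increments=[[3.5, [0, 0, -0.7], [0, 0, 0]], [3.5, [0, 0, -1.5], [0, 0, 0]], [3.5, [0, 0, -2], [0, 0, 0.128]], [3.5, [0, 0, -2], [0, 0, 0.128]], [3.5, [0, 0, 0], [0, 0, 0.128]]])

```text
clock: 4.55
position: [0.4488, 0.2585, 0.0724]
ee_rot: [2.234, 2.208, 0.006]
force: [1.3, 0.1, -1.0]
width: 0.48
gripper_force: 20.0
```

Call:
send_rows(increments=[[3.5, [-2, 1.78, 0], [0, 0, 0]], [3.5, [-3.5, 3, 0], [0, 0, 0]], [3.5, [-3.5, 3, 0], [0, 0, 0]], [3.5, [-3.5, 3, 0], [0, 0, 0]], [3.5, [-3.5, 3, 0], [0, 0, 0]]])

```text
clock: 5.05
position: [0.5852, 0.0956, 0.0702]
ee_rot: [-2.228, -2.215, -0.0]
force: [0.4, 0.8, -1.1]
width: 0.481
gripper_force: 20.0
```

Call:
send_rows(increments=[[3.5, [-2.5, 2, 0], [0, 0, 0]], [3.5, [-1.2, 0.9, 0], [0, 0, 0]], [3.5, [0, 0, 0], [0, 0, 0]], [3.5, [0, 0, 0], [0, 0, 0]]])

```text
clock: 5.45
position: [0.6122, 0.0612, 0.0696]
ee_rot: [-2.226, -2.214, 0.0]
force: [-1.3, 0.2, -0.1]
width: 0.484
gripper_force: 20.0
```

Run:
```python
from cell import arm
from h import *
go(arm,.614,.0612,.0155,0)
cv2.imwrite("pics/w2.png",arm.get_image("wrist")[:,:,::-1])
```

```text
5.45 [612.2  61.2  69.6] tool y yaw deg -0.3 tilt [-0.001  0.001] w 44.5 19.999193251132965 j7 0.09
shift cm [-0.    0.19  5.41] turn -0.005
```

View pics/w2.png

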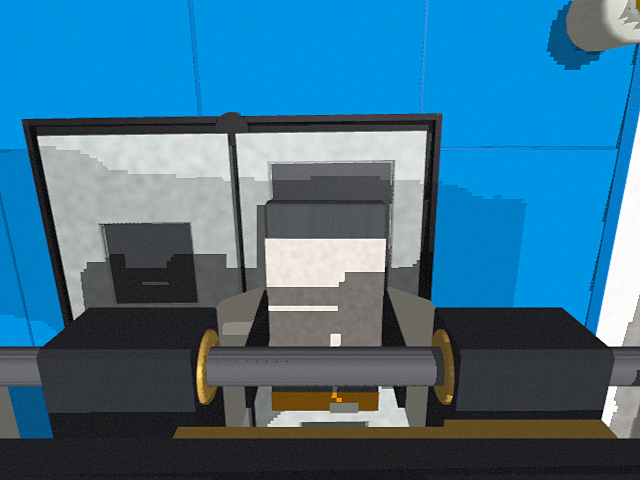

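The wrist view shows the battery (columns 265–388) held square over the large pocket (columns 270–395). Lowering it.

Call:
send_rows(increments=[[3.5, [0, 0.19, 2], [0, 0, 0]], [3.5, [0, 0, 1.6], [0, 0, 0]], [3.5, [0, 0, 1], [0, 0, 0]], [3.5, [0, 0, 0.6], [0, 0, 0]], [3.5, [0, 0, 0.1], [0, 0, 0]]])

```text
clock: 6.0
position: [0.6144, 0.0606, 0.0163]
ee_rot: [-2.226, -2.215, 0.001]
force: [0.3, 0.8, -0.4]
width: 0.482
gripper_force: 20.0
```

Call:
send_rows(increments=[[3.5, [0, 0, 0.05], [0, 0, 0]], [3.5, [0, 0, 0.05], [0, 0, 0]]])

```text
clock: 6.2
position: [0.6154, 0.0599, 0.0163]
ee_rot: [2.228, 2.214, 0.001]
force: [0.1, -0.1, -1.4]
width: 0.486
gripper_force: 20.0
```

Call:
send_rows(increments=[[5.6, [0, 0, 0.05], [0, 0, 0]], [5.6, [0, 0, 0], [0, 0, 0]], [5.6, [0, 0, 0], [0, 0, 0]]])

```text
clock: 6.5
position: [0.6152, 0.0597, 0.0155]
ee_rot: [2.228, 2.214, 0.001]
force: [0.1, -0.1, 0.1]
width: 0.608
gripper_force: 0.0
```

Call:
send_rows(increments=[[5.6, [0, 0, -2], [0, 0, 0]], [5.6, [0, 0, -4], [0, 0, 0]], [9.18, [0, 0, -4], [0, 0, 0]], [9.18, [0, 0, -4], [0, 0, 0]], [9.18, [0, 0, -4], [0, 0, 0]]])

```text
clock: 7.0
position: [0.6148, 0.0596, 0.1971]
ee_rot: [2.228, 2.214, 0.0]
force: [0.3, -0.8, -0.0]
width: 0.821
gripper_force: 0.0
```

Run:
```python
from cell import arm
from h import *
go(arm,.42,.38,.2,100)
p=arm.camera_params("side");print(proj(p,[.614,.0612,.02]))
im=arm.get_image("side")[:,:,::-1]; cv2.imwrite("pics/s2.png",cv2.resize(im[170:280,200:360],None,fx=4,fy=4,interpolation=cv2.INTER_CUBIC))
```

```text
7.0 [614.8  59.6 197.1] tool y yaw deg -0.36 tilt [0. 0.] w 75.5 0.0 j7 0.03
shift cm [ 31.92 -19.68  -0.3 ] turn -1.752
[[254.65422622 232.14920614]]
```

View pics/s2.png

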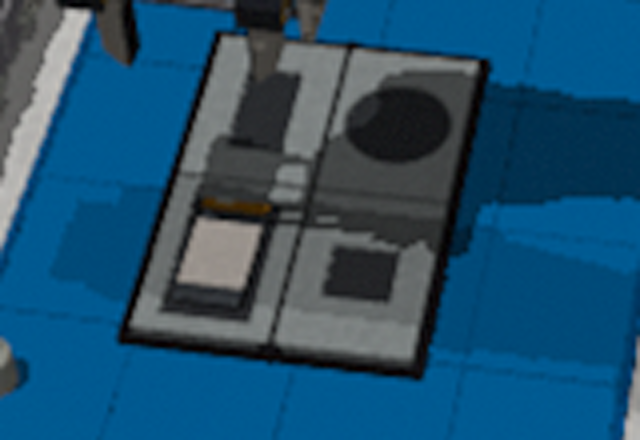

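The battery lies in the large pocket with an even margin all round. On to the fan and speaker.

Call:
send_rows(increments=[[9.18, [4, -2.46, 0], [0, 0, 0]], [9.18, [4, -2.46, 0], [0, 0, 0]], [9.18, [4, -2.46, 0], [0, 0, 0]], [9.18, [4, -2.46, 0], [0, 0, 0]], [9.18, [4, -2.46, 0], [0, 0, 0]]])

```text
clock: 7.55
position: [0.4921, 0.2619, 0.1954]
ee_rot: [-2.228, -2.214, -0.001]
force: [0.6, 1.6, 0.3]
width: 0.999
gripper_force: 0.0
```

Call:
send_rows(increments=[[9.18, [4, -2.46, 0], [0, 0, 0]], [9.18, [4, -2.46, 0], [0, 0, 0]], [9.18, [4, -2.46, -1], [0, 0, 0]], [9.18, [0, 0, -1], [0, 0, -0.146]], [9.18, [0, 0, 0], [0, 0, -0.146]]])

```text
clock: 8.05
position: [0.4192, 0.3834, 0.2162]
ee_rot: [-1.87, -2.524, -0.003]
force: [-0.3, 0.1, -0.3]
width: 0.997
gripper_force: 0.0
```

Call:
send_rows(increments=[[9.18, [0, 0, 0], [0, 0, -0.146]], [9.18, [0, 0, 0], [0, 0, -0.146]], [9.18, [0, 0, 0], [0, 0, -0.146]], [9.18, [0, 0, 0], [0, 0, -0.146]], [9.18, [0, 0, 0], [0, 0, -0.146]]])

```text
clock: 8.55
position: [0.4202, 0.3808, 0.2152]
ee_rot: [0.852, 3.024, 0.0]
force: [0.2, -0.5, -0.2]
width: 1.0
gripper_force: 0.0
```

Call:
send_rows(increments=[[9.18, [0, 0, 0], [0, 0, -0.146]], [9.18, [0, 0, 0], [0, 0, -0.146]], [9.18, [0, 0, 0], [0, 0, -0.146]], [9.18, [0, 0, 0], [0, 0, -0.146]], [9.18, [0, 0, 0], [0, 0, -0.146]]])

```text
clock: 9.05
position: [0.4202, 0.3808, 0.2151]
ee_rot: [0.284, -3.129, -0.0]
force: [0.5, -0.1, -0.5]
width: 1.001
gripper_force: 0.0
```

Run:
```python
from cell import arm
from h import *
p=arm.camera_params("wrist");im=arm.get_image("wrist")
cv2.imwrite("pics/w3.png",im[:,:,::-1])
u={k:proj(p,X)[0].astype(int) for k,X in {"fan":(.456,.392,.014),"spk":(.576,.386,.014)}.items()};print(u)
parts(im,p,{k:(u[k],.014) for k in u})
go(arm,.456,.392,.009,102)
```

```text
{'fan': array([331, 246]), 'spk': array([301, 363])}
fan ctr 457.5 390.4 size 52.7 x 46.3 long-axis deg 14.5  centroid 457.1 391.7
spk ctr 488.6 386.5 size 667.1 x 447.5 long-axis deg -79.7  centroid 526.4 428.5
9.1 [420.3 380.7 215.2] tool y yaw deg 100.87 tilt [ 0. -0.] w 92.2 0.0 j7 0.94
shift cm [-3.72  0.44 20.62] turn -0.02
```

View pics/w3.png

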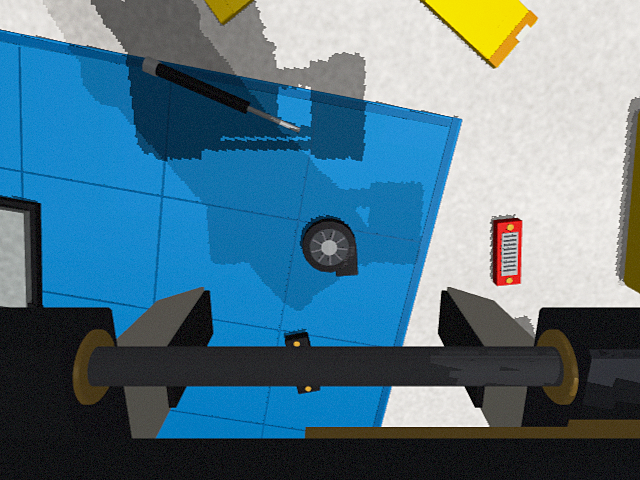

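Wrist view: fan hub at (329,247), with its outlet corner at (357,275), so its x axis sits at about 13°. The speaker is partly hidden at (302,362).

Call:
send_rows(increments=[[9.18, [-3.84, 0.26, 2], [0, 0, -0.037]], [9.18, [0, 0, 4.5], [0, 0, 0]], [9.18, [0, 0, 4.5], [0, 0, 0]], [9.18, [0, 0, 4], [0, 0, 0]], [9.18, [0, 0, 3], [0, 0, 0]]])

```text
clock: 9.6
position: [0.4568, 0.3893, 0.0326]
ee_rot: [0.327, -3.123, 0.002]
force: [-0.6, -0.0, 0.2]
width: 0.998
gripper_force: 0.0
```

Call:
send_rows(increments=[[9.18, [0, 0, 1.6], [0, 0, 0]], [9.18, [0, 0, 1.0], [0, 0, 0]], [9.18, [0, 0, 0], [0, 0, 0]]])

```text
clock: 9.9
position: [0.457, 0.3896, 0.0082]
ee_rot: [0.33, -3.123, 0.002]
force: [-0.2, -0.1, 1.1]
width: 1.002
gripper_force: 0.0
```

Call:
send_rows(increments=[[4, [0, 0, 0], [0, 0, 0]], [4, [0, 0, 0], [0, 0, 0]], [4, [0, 0, 0], [0, 0, 0]], [4, [0, 0, 0], [0, 0, 0]], [4, [0, 0, 0], [0, 0, 0]]], force=12)

```text
clock: 10.4
position: [0.4577, 0.3903, 0.0097]
ee_rot: [-0.332, 3.123, 0.001]
force: [-0.3, 0.7, -0.1]
width: 0.614
gripper_force: 0.0
```

Call:
send_rows(increments=[[4, [0, 0, 0], [0, 0, 0]], [4, [0, 0, 0], [0, 0, 0]]])

```text
clock: 10.6
position: [0.4576, 0.3903, 0.0094]
ee_rot: [-0.333, 3.124, 0.0]
force: [-0.5, -0.3, 2.5]
width: 0.517
gripper_force: 12.0
```

```bash
python3 -c "
from cell import arm
from h import *
go(arm,.4575,.3905,.0085,103)"
```

```text
10.6 [457.6 390.3   9.4] tool y yaw deg 102.15 tilt [0. 0.] w 47.6 11.973058960866183 j7 1.0
shift cm [0.   0.02 0.09] turn -0.015
```

Call:
send_rows(increments=[[4, [0, 0, -0.8], [0, 0, 0]], [4, [0, 0, -2], [0, 0, 0]], [4, [0, 0, -3], [0, 0, 0]], [4, [0.2, -2.2, -1], [0, 0, 0]], [4, [0.4, -4.4, 0], [0, 0, 0]]])

```text
clock: 11.1
position: [0.4659, 0.3277, 0.0795]
ee_rot: [-0.34, 3.119, 0.007]
force: [1.0, -1.5, -0.4]
width: 0.518
gripper_force: 12.0
```

Call:
send_rows(increments=[[4, [0.4, -4.5, 0], [0, 0, 0]], [4, [0.4, -4.5, 0], [0, 0, 0]], [4, [0.4, -4.5, 0], [0, 0, 0]], [4, [0.4, -4.5, 0], [0, 0, 0]], [4, [0.4, -4.5, 0], [0, 0, 0]]])

```text
clock: 11.6
position: [0.493, 0.0975, 0.0775]
ee_rot: [-0.332, 3.124, -0.0]
force: [1.4, 0.5, -0.8]
width: 0.519
gripper_force: 12.0
```

Call:
send_rows(increments=[[4, [0.4, -4.5, 0], [0, 0, 0]], [4, [0.4, -4.5, 0], [0, 0, 0]], [4, [0.4, -4.5, 0], [0, 0, 0]], [4, [0.2, -3, 0], [0, 0, 0]], [4, [0.2, -2, 0], [0, 0, 0]]])

```text
clock: 12.1
position: [0.516, -0.0881, 0.0774]
ee_rot: [0.326, -3.125, 0.002]
force: [0.4, -0.1, -0.4]
width: 0.521
gripper_force: 12.0
```

Call:
send_rows(increments=[[4, [0, 0, 0], [0, 0, 0]], [4, [0, 0, 0], [0, 0, 0]]])

```text
clock: 12.3
position: [0.5161, -0.0845, 0.0773]
ee_rot: [0.33, -3.124, -0.0]
force: [1.3, 0.4, -0.2]
width: 0.521
gripper_force: 12.0
```

Run:
```python
from cell import arm
from h import *
go(arm,.5167,-.0837,.0174,102)
cv2.imwrite("pics/w4.png",arm.get_image("wrist")[:,:,::-1])
```

```text
12.3 [516.1 -84.5  77.3] tool y yaw deg 102.07 tilt [-0.  0.] w 47.9 11.967958303866908 j7 1.87
shift cm [-0.08  0.06  5.99] turn 0.001
```

View pics/w4.png

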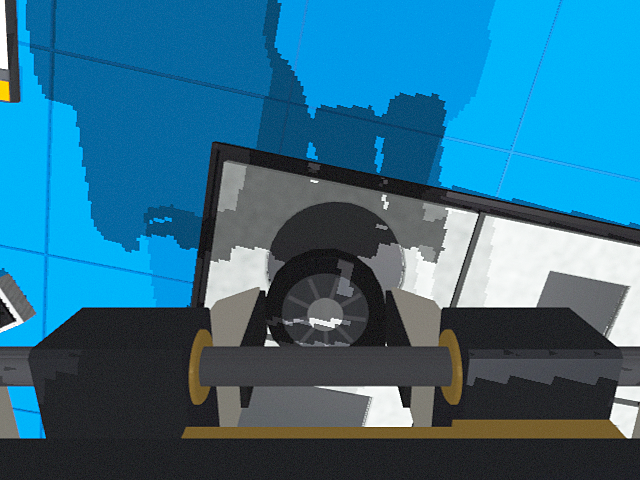

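The fan's hub is at (325,313) and it is held over the round pocket (centre ~(336,265), which lies lower). Lowering.

Call:
send_rows(increments=[[4, [-0.08, 0.06, 2], [0, 0, 0]], [4, [0, 0, 2], [0, 0, 0]], [4, [0, 0, 1.3], [0, 0, 0]], [4, [0, 0, 0.5], [0, 0, 0]], [4, [0, 0, 0.1], [0, 0, 0]]])

```text
clock: 12.85
position: [0.517, -0.0826, 0.0178]
ee_rot: [0.334, -3.123, -0.001]
force: [0.6, -0.6, -0.0]
width: 0.519
gripper_force: 12.0
```

Call:
send_rows(increments=[[4, [0, 0, 0.05], [0, 0, 0]], [4, [0, 0, 0.05], [0, 0, 0]], [4, [0, 0, 0], [0, 0, 0]]])

```text
clock: 13.15
position: [0.5177, -0.0833, 0.0177]
ee_rot: [-0.332, 3.123, -0.0]
force: [0.0, 0.2, -1.1]
width: 0.521
gripper_force: 12.0
```

```bash
python3 -c "
from cell import arm
from h import *
go(arm,.5167,-.0837,.0174,102)"
```

```text
13.15 [517.7 -83.3  17.7] tool y yaw deg 102.15 tilt [ 0.001 -0.   ] w 48.0 11.967848651111126 j7 1.87
shift cm [ 0.11 -0.02  0.03] turn 0.003
```

Call:
send_rows(increments=[[5.8, [0, 0, 0], [0, 0, 0]], [5.8, [0, 0, 0], [0, 0, 0]], [5.8, [0, 0, 0], [0, 0, 0]], [5.8, [0, 0, -1.5], [0, 0, 0]], [5.8, [0, 0, -4], [0, 0, 0]]])

```text
clock: 13.65
position: [0.515, -0.083, 0.0703]
ee_rot: [0.332, -3.118, -0.002]
force: [0.7, 0.0, -1.0]
width: 0.632
gripper_force: 0.0
```

Call:
send_rows(increments=[[9.18, [0, 0, -4.5], [0, 0, 0]], [9.18, [1.6, -4.25, -2], [0, 0, 0]], [9.18, [1.6, -4.25, -2], [0, 0, 0]], [9.18, [1.6, -4.25, -2], [0, 0, 0]], [9.18, [1.6, -4.25, -2], [0, 0, 0]]])

```text
clock: 14.15
position: [0.4899, -0.2645, 0.1984]
ee_rot: [-0.333, 3.123, -0.0]
force: [1.4, -0.2, -0.5]
width: 0.983
gripper_force: 0.0
```

Call:
send_rows(increments=[[9.18, [0, 0, 0], [0, 0, 0]], [9.18, [0, 0, 0], [0, 0, 0]]])

```text
clock: 14.35
position: [0.4902, -0.2642, 0.1976]
ee_rot: [-0.328, 3.124, -0.001]
force: [0.1, 0.5, -0.1]
width: 1.003
gripper_force: 0.0
```

Run:
```python
from cell import arm
from h import *
st(arm)
p=arm.camera_params("wrist");im=arm.get_image("wrist")
u=proj(p,(.585,-.26,.015))[0].astype(int);print(u)
parts(im,p,{"th":(u,.015)})
cv2.imwrite("pics/w5.png",im[:,:,::-1])
```

```text
14.35 [ 490.2 -264.2  197.6] tool y yaw deg 101.98 tilt [ 0.001 -0.   ] w 92.3 0.0 j7 2.22
[308 314]
th ctr 584.5 -264.8 size 33.7 x 32.2 long-axis deg 35.0  centroid 583.9 -264.9
```

View pics/w5.png

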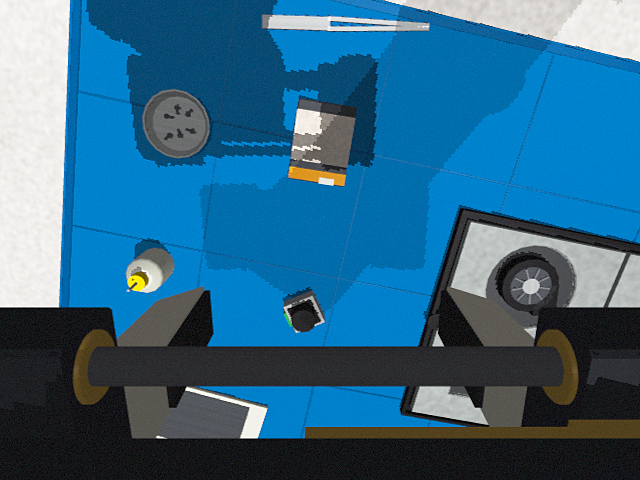

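Wrist view: thumbstick base ~(304,311) with cap (303,318). The green connector is on its left at (288,318), so the pinch axis is yaw ≈33°. The fan sits in the round pocket at (530,286).

Run:
```python
from cell import arm
from h import *
p=arm.camera_params("wrist");im=cv2.imread("pics/w5.png")
print((ray(p,[(303,318)],.027)*1000).round(1),(ray(p,[(304,309)],.015)*1000).round(1),(ray(p,[(304,309)],.009)*1000).round(1),"connector",(ray(p,[(287,318)],.01)*1000).round(1))
print("fan hub",(ray(p,[(530,286)],.022)*1000).round(1))
cv2.imwrite("pics/w5c.png",cv2.resize(im[275:345,260:350],None,fx=7,fy=7,interpolation=cv2.INTER_CUBIC))
```

```text
[[ 582.8 -262.4   27. ]] [[ 580.3 -262.6   15. ]] [[ 583.2 -262.3    9. ]] connector [[ 594.4 -275.3   10. ]]
fan hub [[516.9 -82.9  22. ]]
```

View pics/w5c.png

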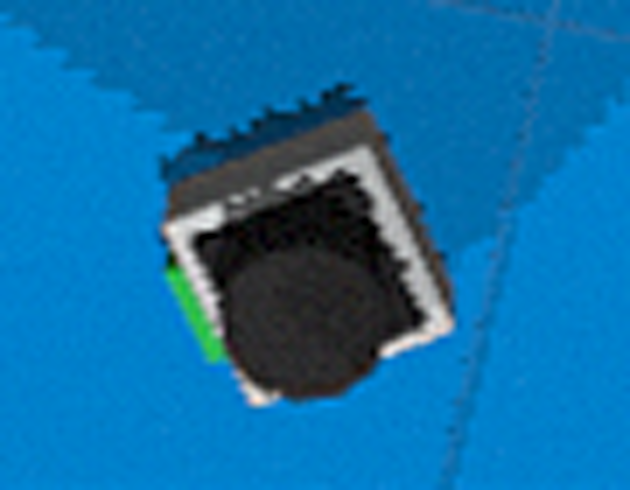

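Call:
send_rows(increments=[[9.18, [-4.66, -0.88, 0], [0, 0, 0]], [9.18, [-4.66, -0.87, 0], [0, 0, 0]], [9.18, [0, 0, 1.5], [0, 0, 0.148]], [9.18, [0, 0, 1.5], [0, 0, 0.148]], [9.18, [0, 0, 1.5], [0, 0, 0.148]]])

```text
clock: 14.9
position: [0.5857, -0.2577, 0.1505]
ee_rot: [-0.368, -3.118, -0.002]
force: [-0.6, -0.2, 0.4]
width: 0.997
gripper_force: 0.0
```

Call:
send_rows(increments=[[9.18, [0, 0, 1.5], [0, 0, 0.148]], [9.18, [0, 0, 1.5], [0, 0, 0.148]], [9.18, [0, 0, 1.5], [0, 0, 0.148]], [9.18, [0, 0, 1.5], [0, 0, 0.148]], [9.18, [0, 0, 1.5], [0, 0, 0.148]]])

```text
clock: 15.4
position: [0.5854, -0.2577, 0.0757]
ee_rot: [-1.471, -2.774, -0.001]
force: [0.4, -0.3, -0.4]
width: 1.001
gripper_force: 0.0
```

Call:
send_rows(increments=[[9.18, [0, 0, 0], [0, 0, 0]], [9.18, [0, 0, 0], [0, 0, 0]]])

```text
clock: 15.6
position: [0.5854, -0.2587, 0.0767]
ee_rot: [-1.458, -2.781, 0.0]
force: [0.0, 0.4, -0.1]
width: 1.001
gripper_force: 0.0
```

```bash
python3 -c "
from cell import arm
from h import *
go(arm,.585,-.262,.009,34)"
```

```text
15.6 [ 585.4 -258.7   76.7] tool y yaw deg 34.67 tilt [-0.001  0.001] w 92.1 0.0 j7 1.19
shift cm [-0.26 -0.21  6.77] turn 0.012
```

Call:
send_rows(increments=[[9.18, [-0.26, -0.21, 2.5], [0, 0, 0]], [9.18, [0, 0, 2], [0, 0, 0]], [9.18, [0, 0, 1.4], [0, 0, 0]], [9.18, [0, 0, 0.8], [0, 0, 0]], [9.18, [0, 0, 0], [0, 0, 0]]])

```text
clock: 16.1
position: [0.5848, -0.2633, 0.0097]
ee_rot: [-1.465, -2.778, -0.0]
force: [0.2, 0.3, 0.3]
width: 0.998
gripper_force: 0.0
```

Call:
send_rows(increments=[[2, [0, 0, 0], [0, 0, 0]], [2, [0, 0, 0], [0, 0, 0]], [2, [0, 0, 0], [0, 0, 0]], [2, [0, 0, 0], [0, 0, 0]], [2, [0, 0, 0], [0, 0, 0]]], force=10)

```text
clock: 16.6
position: [0.5852, -0.2637, 0.0105]
ee_rot: [1.467, 2.778, 0.0]
force: [-0.6, -0.5, -0.1]
width: 0.615
gripper_force: 0.0
```

Call:
send_rows(increments=[[2, [0, 0, 0], [0, 0, 0]], [2, [0, 0, 0], [0, 0, 0]], [2, [0, 0, 0], [0, 0, 0]], [2, [0, 0, 0], [0, 0, 0]], [2, [0, 0, 0], [0, 0, 0]]])

```text
clock: 17.1
position: [0.5851, -0.2637, 0.0102]
ee_rot: [-1.467, -2.778, -0.0]
force: [-0.2, 0.1, -0.4]
width: 0.301
gripper_force: 10.0
```

```bash
python3 -c "
from cell import arm
from h import *
go(arm,.518,.0605,.08,0)"
```

```text
17.1 [ 585.1 -263.7   10.2] tool y yaw deg 34.32 tilt [-0.  0.] w 27.7 9.989181160926819 j7 1.22
shift cm [30.56 12.74 -6.98] turn 0.599
```

Call:
send_rows(increments=[[2, [0, 0, -0.8], [0, 0, 0.12]], [2, [0, 0, -2], [0, 0, 0.12]], [2, [0, 0, -2.2], [0, 0, 0.12]], [2, [0, 0, -2], [0, 0, 0.12]], [2, [0, 0, 0], [0, 0, 0.119]]])

```text
clock: 17.6
position: [0.5866, -0.2646, 0.0831]
ee_rot: [2.224, 2.213, 0.003]
force: [0.3, -0.5, -0.4]
width: 0.301
gripper_force: 10.0
```

Call:
send_rows(increments=[[2, [2.4, -0.5, 0], [0, 0, 0]], [2, [4.5, -0.9, 0], [0, 0, 0]], [2, [4.5, -0.9, 0], [0, 0, 0]], [2, [4.5, -0.9, 0], [0, 0, 0]], [2, [4.5, -1, 0], [0, 0, 0]]])

```text
clock: 18.1
position: [0.5427, -0.058, 0.0803]
ee_rot: [2.222, 2.221, 0.001]
force: [0.8, 0.6, -1.0]
width: 0.3
gripper_force: 10.0
```

Call:
send_rows(increments=[[2, [4.5, -1, 0], [0, 0, 0]], [2, [4.5, -0.9, 0], [0, 0, 0]], [2, [3, -0.6, 0], [0, 0, 0]], [2, [0, 0, 0], [0, 0, 0]], [2, [0, 0, 0], [0, 0, 0]]])

```text
clock: 18.6
position: [0.5181, 0.0609, 0.0803]
ee_rot: [2.219, 2.223, 0.0]
force: [0.1, 0.1, -0.4]
width: 0.302
gripper_force: 10.0
```

```bash
python3 -c "
from cell import arm
from h import *
go(arm,.518,.0605,.0182,0)"
```

```text
18.6 [518.1  60.9  80.3] tool y yaw deg 0.11 tilt [ 0. -0.] w 27.8 9.989057779312134 j7 0.19
shift cm [-0.04 -0.01  6.21] turn 0.002
```

Call:
send_rows(increments=[[2, [0, 0, 2], [0, 0, 0]], [2, [0, 0, 2], [0, 0, 0]], [2, [0, 0, 1.4], [0, 0, 0]], [2, [0, 0, 0.6], [0, 0, 0]], [2, [0, 0, 0.1], [0, 0, 0]]])

```text
clock: 19.1
position: [0.5179, 0.0593, 0.0187]
ee_rot: [-2.223, -2.22, 0.002]
force: [0.4, 0.8, -0.2]
width: 0.303
gripper_force: 10.0
```

Call:
send_rows(increments=[[2, [0, 0, 0.1], [0, 0, 0]], [2, [0, 0, 0.05], [0, 0, 0]], [2, [0, 0, 0], [0, 0, 0]], [3.9, [0, 0, 0], [0, 0, 0]], [3.9, [0, 0, 0], [0, 0, 0]]])

```text
clock: 19.6
position: [0.5183, 0.0604, 0.018]
ee_rot: [2.221, 2.221, 0.001]
force: [0.6, -0.3, 0.0]
width: 0.405
gripper_force: 0.0
```

Call:
send_rows(increments=[[3.9, [0, 0, 0], [0, 0, 0]], [3.9, [0, 0, -1.5], [0, 0, 0]], [3.9, [0, 0, -4], [0, 0, 0]], [9.18, [0, 0, -5], [0, 0, 0]], [9.18, [0, 0, -4], [0, 0, 0]]])

```text
clock: 20.1
position: [0.5182, 0.0599, 0.1649]
ee_rot: [2.222, 2.22, 0.0]
force: [0.5, 0.8, 0.4]
width: 0.551
gripper_force: 0.0
```

Run:
```python
from cell import arm
from h import *
go(arm,.46,.375,.2,110)
im=arm.get_image("side")[:,:,::-1]; cv2.imwrite("pics/s3.png",cv2.resize(im[170:280,200:360],None,fx=4,fy=4,interpolation=cv2.INTER_CUBIC))
```

```text
20.1 [518.2  59.9 164.9] tool y yaw deg -0.04 tilt [ 0.001 -0.   ] w 50.7 0.0 j7 0.09
shift cm [31.5  -5.84 -3.52] turn -1.921
```

View pics/s3.png

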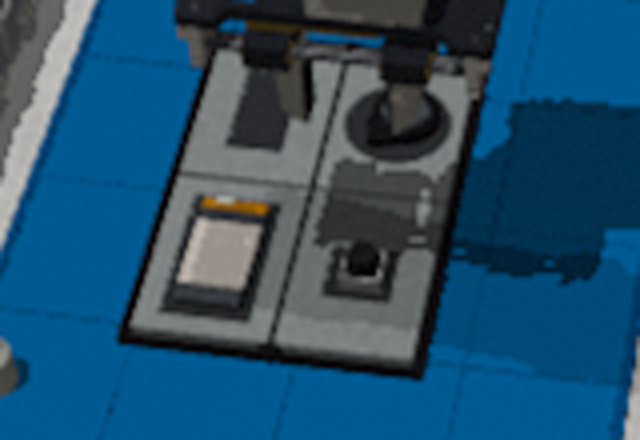

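Thumbstick and battery are centred in their pockets. Now the speaker.

Call:
send_rows(increments=[[9.18, [3.94, -0.16, -0.5], [0, 0, 0]], [9.18, [3.94, -0.16, -0.5], [0, 0, 0]], [9.18, [3.94, -0.16, -0.5], [0, 0, 0]], [9.18, [3.94, -0.16, -0.5], [0, 0, 0]], [9.18, [3.94, -0.16, -0.5], [0, 0, 0]]])

```text
clock: 20.65
position: [0.5097, 0.2589, 0.188]
ee_rot: [-2.221, -2.221, -0.0]
force: [1.4, -0.4, 0.1]
width: 0.99
gripper_force: 0.0
```

Call:
send_rows(increments=[[9.18, [3.94, -0.16, -0.5], [0, 0, 0]], [9.18, [3.94, -0.16, -0.5], [0, 0, 0]], [9.18, [3.94, -0.16, -0.5], [0, 0, 0]], [9.18, [0, 0, 0], [0, 0, -0.148]], [9.18, [0, 0, 0], [0, 0, -0.148]]])

```text
clock: 21.15
position: [0.5045, 0.3774, 0.2022]
ee_rot: [1.858, 2.533, -0.001]
force: [-0.2, 0.1, -1.2]
width: 0.999
gripper_force: 0.0
```

Call:
send_rows(increments=[[9.18, [0, 0, 0], [0, 0, -0.148]], [9.18, [0, 0, 0], [0, 0, -0.148]], [9.18, [0, 0, 0], [0, 0, -0.148]], [9.18, [0, 0, 0], [0, 0, -0.148]], [9.18, [0, 0, 0], [0, 0, -0.148]]])

```text
clock: 21.65
position: [0.5052, 0.3754, 0.2025]
ee_rot: [-0.821, -3.032, 0.0]
force: [-0.1, -0.4, 0.2]
width: 0.999
gripper_force: 0.0
```

Call:
send_rows(increments=[[9.18, [0, 0, 0], [0, 0, -0.148]], [9.18, [0, 0, 0], [0, 0, -0.148]], [9.18, [0, 0, 0], [0, 0, -0.148]], [9.18, [0, 0, 0], [0, 0, -0.148]], [9.18, [0, 0, 0], [0, 0, -0.148]]])

```text
clock: 22.15
position: [0.5052, 0.3753, 0.2026]
ee_rot: [0.331, -3.124, 0.0]
force: [-1.4, 0.1, 0.3]
width: 0.999
gripper_force: 0.0
```

Call:
send_rows(increments=[[9.18, [0, 0, 0], [0, 0, -0.148]], [9.18, [0, 0, 0], [0, 0, 0]]])

```text
clock: 22.35
position: [0.5053, 0.3752, 0.2026]
ee_rot: [0.555, -3.092, -0.0]
force: [-0.3, 0.3, 0.3]
width: 0.999
gripper_force: 0.0
```

Run:
```python
from cell import arm
from h import *
st(arm)
p=arm.camera_params("wrist");im=arm.get_image("wrist")
u=proj(p,(.576,.386,.014))[0].astype(int);print(u)
o,m=parts(im,p,{"spk":(u,.014)})
x,y,*_,a=o["spk"][:5]
cv2.imwrite("pics/w6.png",im[:,:,::-1])
go(arm,x/1000,y/1000,.0085,a%180+90)
```

```text
22.35 [505.3 375.2 202.6] tool y yaw deg 110.35 tilt [-0. -0.] w 91.9 0.0 j7 1.27
[309 287]
spk ctr 577.0 385.8 size 62.1 x 21.3 long-axis deg 21.9  centroid 576.9 385.8
22.4 [505.3 375.2 202.6] tool y yaw deg 110.04 tilt [-0.  0.] w 91.8 0.0 j7 1.26
shift cm [-7.1  -1.47 19.41] turn -0.032
```

View pics/w6.png

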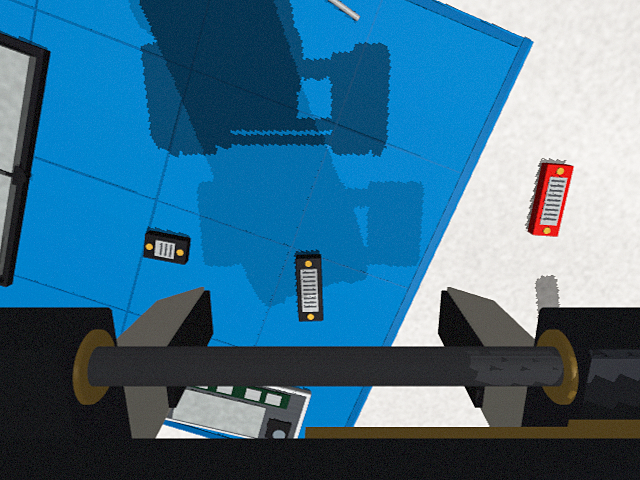

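Long speaker confirmed (62 x 21 mm) at image (309,287). Descending.

Call:
send_rows(increments=[[9.18, [-3.55, -0.74, 2], [0, 0, -0.032]], [9.18, [-3.55, -0.74, 3], [0, 0, 0]], [9.18, [0, 0, 4.5], [0, 0, 0]], [9.18, [0, 0, 4.5], [0, 0, 0]], [9.18, [0, 0, 3], [0, 0, 0]]])

```text
clock: 22.9
position: [0.5756, 0.3862, 0.0291]
ee_rot: [0.593, -3.082, 0.003]
force: [0.1, -0.4, 0.6]
width: 1.002
gripper_force: 0.0
```

Call:
send_rows(increments=[[9.18, [0, 0, 1.4], [0, 0, 0]], [9.18, [0, 0, 0.95], [0, 0, 0]], [9.18, [0, 0, 0], [0, 0, 0]]])

```text
clock: 23.2
position: [0.5769, 0.3874, 0.0091]
ee_rot: [0.599, -3.084, 0.0]
force: [-0.1, -0.3, 0.1]
width: 0.996
gripper_force: 0.0
```

Call:
send_rows(increments=[[1.5, [0, 0, 0], [0, 0, 0]], [1.5, [0, 0, 0], [0, 0, 0]], [1.5, [0, 0, 0], [0, 0, 0]], [1.5, [0, 0, 0], [0, 0, 0]], [1.5, [0, 0, 0], [0, 0, 0]]])

```text
clock: 23.7
position: [0.577, 0.3875, 0.0097]
ee_rot: [-0.601, 3.083, 0.001]
force: [1.1, 0.2, 0.7]
width: 0.614
gripper_force: 0.0
```

Call:
send_rows(increments=[[1.5, [0, 0, 0], [0, 0, 0]], [1.5, [0, 0, 0], [0, 0, 0]], [1.5, [0, 0, 0], [0, 0, 0]], [1.5, [0, 0, 0], [0, 0, 0]], [1.5, [0, 0, 0], [0, 0, 0]]])

```text
clock: 24.2
position: [0.5769, 0.3873, 0.0092]
ee_rot: [0.601, -3.083, 0.0]
force: [0.1, -0.1, -0.0]
width: 0.239
gripper_force: 10.0
```

```bash
python3 -c "
from cell import arm
from h import *
go(arm,.6155,-.0782,.08,0)"
```

```text
24.2 [576.9 387.3   9.2] tool y yaw deg 112.06 tilt [-0. -0.] w 22.0 10.000034719705582 j7 1.38
shift cm [ 13.91 -44.59  -7.08] turn 1.956
```

Call:
send_rows(increments=[[1.5, [0, 0, -0.8], [0, 0, 0]], [1.5, [0, 0, -2], [0, 0, 0]], [1.5, [0, 0, -2.2], [0, 0, 0.14]], [1.5, [0, 0, -2], [0, 0, 0.14]], [1.5, [0, 0, 0], [0, 0, 0.14]]])

```text
clock: 24.7
position: [0.5787, 0.3885, 0.0833]
ee_rot: [0.064, 3.137, 0.006]
force: [0.0, 1.1, 1.3]
width: 0.239
gripper_force: 10.0
```

Call:
send_rows(increments=[[1.5, [0, 0, 0], [0, 0, 0.14]], [1.5, [0, 0, 0], [0, 0, 0.14]], [1.5, [0, 0, 0], [0, 0, 0.14]], [1.5, [0, 0, 0], [0, 0, 0.14]], [1.5, [0, 0, 0], [0, 0, 0.14]]])

```text
clock: 25.2
position: [0.5769, 0.3876, 0.0799]
ee_rot: [-1.137, -2.929, -0.001]
force: [-0.1, 0.5, -0.9]
width: 0.235
gripper_force: 10.0
```

Call:
send_rows(increments=[[1.5, [0, 0, 0], [0, 0, 0.14]], [1.5, [0, 0, 0], [0, 0, 0.14]], [1.5, [0, 0, 0], [0, 0, 0.14]], [1.5, [0, 0, 0], [0, 0, 0.14]], [1.5, [0, 0, 0], [0, 0, 0.14]]])

```text
clock: 25.7
position: [0.5768, 0.3877, 0.0799]
ee_rot: [-2.071, -2.361, -0.001]
force: [0.1, 0.6, -0.2]
width: 0.237
gripper_force: 10.0
```

Call:
send_rows(increments=[[1.5, [0, 0, 0], [0, 0, 0.136]], [1.5, [-2.05, 0.36, 0], [0, 0, 0]], [1.5, [-4.45, 0.35, 0], [0, 0, 0]], [1.5, [-4.45, 0.35, 0], [0, 0, 0]], [1.5, [-4.45, 0.35, 0], [0, 0, 0]]])

```text
clock: 26.2
position: [0.591, 0.2322, 0.0799]
ee_rot: [-2.22, -2.222, -0.001]
force: [0.9, -0.7, -0.1]
width: 0.241
gripper_force: 10.0
```

Call:
send_rows(increments=[[1.5, [-4.45, 0.35, 0], [0, 0, 0]], [1.5, [-4.45, 0.35, 0], [0, 0, 0]], [1.5, [-4.45, 0.35, 0], [0, 0, 0]], [1.5, [-4.45, 0.35, 0], [0, 0, 0]], [1.5, [-4.45, 0.35, 0], [0, 0, 0]]])

```text
clock: 26.7
position: [0.6086, 0.0095, 0.08]
ee_rot: [-2.221, -2.222, -0.002]
force: [-0.0, 0.2, 0.5]
width: 0.237
gripper_force: 10.0
```

Call:
send_rows(increments=[[1.5, [-4.45, 0.35, 0], [0, 0, 0]], [1.5, [-4.45, 0.35, 0], [0, 0, 0]], [1.5, [0, 0, 0], [0, 0, 0]], [1.5, [0, 0, 0], [0, 0, 0]]])

```text
clock: 27.1
position: [0.6155, -0.0798, 0.0799]
ee_rot: [2.225, 2.218, 0.001]
force: [-0.2, 1.2, 0.1]
width: 0.239
gripper_force: 10.0
```

Run:
```python
from cell import arm
from h import *
go(arm,.6155,-.0782,.0172,0)
cv2.imwrite("pics/w7.png",arm.get_image("wrist")[:,:,::-1])
```

```text
27.1 [615.5 -79.8  79.9] tool y yaw deg -0.18 tilt [0.001 0.   ] w 22.0 10.000211298465729 j7 0.48
shift cm [ 0.15 -0.01  6.27] turn -0.003
```

View pics/w7.png

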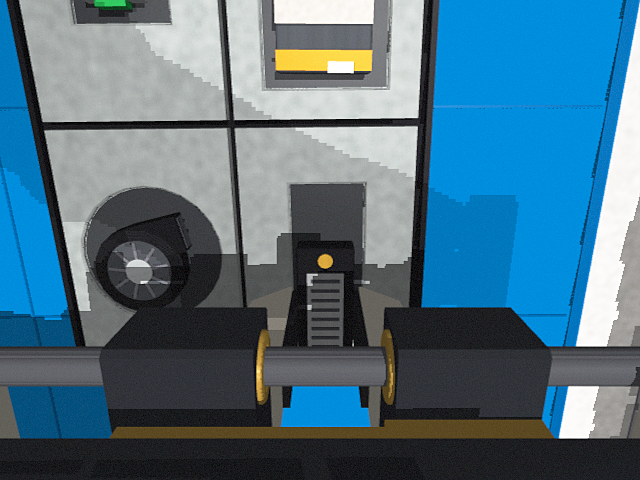

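The speaker is held square over the narrow pocket. The fan, seen at (140,270), lies wholly inside the round pocket. Lowering.

Call:
send_rows(increments=[[1.5, [0.15, 0, 2], [0, 0, 0]], [1.5, [0, 0, 2], [0, 0, 0]], [1.5, [0, 0, 1.4], [0, 0, 0]], [1.5, [0, 0, 0.7], [0, 0, 0]], [1.5, [0, 0, 0.1], [0, 0, 0]]])

```text
clock: 27.65
position: [0.6153, -0.0756, 0.0167]
ee_rot: [-2.219, -2.222, 0.0]
force: [-0.3, -0.4, 0.6]
width: 0.241
gripper_force: 10.0
```

Call:
send_rows(increments=[[1.5, [0, 0, 0.1], [0, 0, 0]], [1.5, [0, 0, 0.05], [0, 0, 0]], [1.5, [0, 0, 0], [0, 0, 0]], [3.3, [0, 0, 0], [0, 0, 0]], [3.3, [0, 0, 0], [0, 0, 0]]])

```text
clock: 28.15
position: [0.6156, -0.0767, 0.016]
ee_rot: [2.221, 2.221, 0.0]
force: [0.6, -0.2, -0.7]
width: 0.342
gripper_force: 0.0
```

Call:
send_rows(increments=[[3.3, [0, 0, 0], [0, 0, 0]], [3.3, [0, 0, -1.5], [0, 0, 0]], [3.3, [0, 0, -4], [0, 0, 0]], [3.3, [0, 0, -5], [0, 0, 0]], [3.3, [4, 0, -3], [0, 0, 0]]])

```text
clock: 28.65
position: [0.6163, -0.044, 0.156]
ee_rot: [2.228, 2.206, 0.001]
force: [1.5, 0.3, 0.8]
width: 0.354
gripper_force: 0.0
```

Call:
send_rows(increments=[[3.3, [4, 0, 0], [0, 0, 0]], [3.3, [4, 0, 0], [0, 0, 0]], [3.3, [-4.5, 0, -2], [0, 0, 0]], [3.3, [-4.5, 0, -2], [0, 0, 0]], [3.3, [-4.5, 0, -2], [0, 0, 0]]])

```text
clock: 29.15
position: [0.6153, -0.0924, 0.2126]
ee_rot: [2.219, 2.223, 0.0]
force: [0.9, 0.2, 0.2]
width: 0.36
gripper_force: 0.0
```

Call:
send_rows(increments=[[3.3, [-4.5, 0, -2], [0, 0, 0]], [3.3, [-4.5, 0, 0], [0, 0, 0]], [3.3, [-2, 0, 0], [0, 0, 0]], [3.3, [0, 0, 0], [0, 0, 0]], [3.3, [0, 0, 0], [0, 0, 0]]])

```text
clock: 29.65
position: [0.6152, -0.2017, 0.2314]
ee_rot: [-2.223, -2.22, -0.001]
force: [-0.5, 0.5, -0.2]
width: 0.355
gripper_force: 0.0
```

Run:
```python
from cell import arm
from h import *
st(arm)
cv2.imwrite("pics/w8.png",arm.get_image("wrist")[:,:,::-1])
```

```text
29.65 [ 615.2 -201.7  231.4] tool y yaw deg -0.06 tilt [0. 0.] w 32.7 0.0 j7 0.57
```

View pics/w8.png

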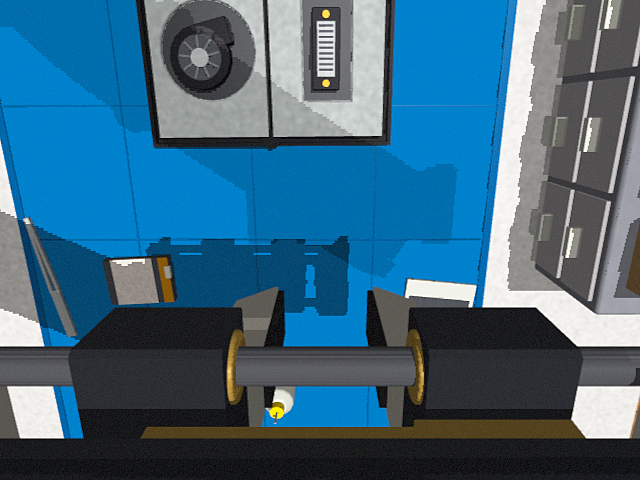

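The speaker at (325,49) is inside the narrow pocket, and the fan at (200,57) is inside the round one. A last check of the numbers before handing in.

Run:
```python
from cell import arm
from h import *
p=arm.camera_params("wrist")
print((ray(p,[(200,57),(325,49)],.022)*1000).round(1))
s=arm.observe();print(s["dq"].round(3))
print(arm.sign_off())
```

```text
[[517.7 -83.1  22. ]
 [616.3 -77.3  22. ]]
[-0.017  0.002 -0.012  0.003 -0.002 -0.006  0.003]
the job is handed in; nothing more can be done
None
```

I handed the job in at about 30 s of the 104 s allowed: the pictures show all four console parts flat in their own pockets, and I didn't touch either short look-alike; `sign_off` gave no verdict.

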